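Stir fresh polishing beads into the goldsmith's bowl

ROBOT

A 6-joint arm with a two-finger parallel gripper is mounted at the origin on the work surface. World frame = base frame: x ahead of the robot, y to its left, z up, the work surface at z = 0. Lengths are in m, angles in degrees, forces in N, time in s.
With the tool pointing down it reaches from about 0.325 to 0.875 m from the base axis. Payload 4.4 kg.
Tool frame: the origin (TCP) lies on the centre line of the jaws, within the pads' length; the fingertips stand 19 mm ahead of it and the grasp point (between the pads) is the TCP; z points along the fingers, y is the line along which they close (so a half turn about z gives the same grasp; the last joint's range is limited). The gripper opens to 85 mm and grips with 20 to 120 N. Pads are 22 mm wide; open, the fingers measure 114 mm over their backs; the gripper's body (76 mm by 85 mm) begins 54 mm behind the grasp point. The pads swing forward as they close: fully open they stand 13 mm farther back than shut.
Start: joints at [-78.295, 11.837, 88.321, -0, 79.842, -8.623], TCP at [0.2, -0.539, 0.25] pointing down, gripper open.
Joint ranges: [-156.59, 156.59], [-49.26, 127.26], [12.9, 141.05], [-63.56, 243.56], [4.71, 150.69], [-161.64, 161.64]. Speed limits (degrees/s): [159.86, 159.86, 180, 180, 180, 180].

INTERFACE

Orientations are given as [roll, pitch, yaw] about the fixed x, y, z axes, in that order (R = Rz(yaw) Ry(pitch) Rx(roll)).
In Python, from workcell import bot gives the robot as it stands.
- The arm moves only by the tool servo_tool, never from a script. Its argument "steps" is a list that holds one entry, the list of rows, each a list of 5 numbers: the opening, from 0 (shut) to 1 (fully open), then the shift along the tool's x, y, z in m, then the turn about the tool's z in degrees. A call has 1 to 20 rows; each row shifts and turns the commanded pose from where the row before left it, along the tool's axes as they then stand; what a row does not reach is not made up. A row lasts 1/12 s, in which the tool goes at most 41.7 mm and 7.16 degrees, less where a joint would pass 70% of its speed; a pose out of reach is approached as far as the arm can. A call with a gripper value outside its range is refused whole. The fingers move at their own pace and stop on an object; "squeeze" is the grip in N (left out, the last holds). Time passes only in rows, so rows that do not move let the fingers close. It gives the time, the measured TCP pose, the force, the opening and the grip force at its end, in the units of the state.
- bot.state(): the state, without advancing time (a new reading comes with each control period).
- bot.grab_frame(name): name is "side" or "top" or "wrist"; returns a dict with "color" (420x560x3 uint8, red, green, blue), "fovy" (degrees; the focal length in pixels is half the picture's height over the tangent of half this angle, whatever the lens; pixels are square), "cx", "cy" (the principal point, pixels), "position" and "orientation" of the camera in the world. Camera axes: x right, y down, z forward; pixel columns grow to the right and rows downward; lengths in m; the calibration is good to about 2 mm. A picture is of the moment at which its call begins. There is no depth.
- bot.finish_job(): hands the job in; it is judged then, once.
The state is a dict: "t": time; "qpos": joint angles; "joint_vel": joint speeds; "joint_torque": joint torques, N m; "tool_pos": TCP position; "tool_rot": TCP orientation; "wrist_force": force on the tool from outside, world axes, zero at the start; "moment": the same for the moment, N m; "width": opening from 0.0 (shut) to 1.0 (fully open); "grasp_force": force on a finger pad.
Only numpy, scipy, OpenCV 4.12 (cv2) and the standard library are available. Lean on these libraries where they do the work, as an engineer would, in place of code of your own. Each camera call takes 0.05 s, during which the arm holds its last target. There are 200 camera calls.

TASK

Fresh blue polishing beads have been tipped into the white bowl and are still under the upended orange cup: lift the cup off and hang it mouth-down, pushed fully home, on the free leaning peg of the draining rack. Then take the wooden spoon from its well and, with its foot close to the bowl's floor, stir two full turns counter-clockwise (seen from above) around the bowl's middle, going on if need be until every blue bead lies at least about its own width from where it was; spill no bead. Last, stand the spoon back in its well, foot down, and leave the jar, black disc and caliper alone.

Things in the scene. Friction and masses are not known exactly. Their poses are not given: they have to be found in the camera images.
- bowl: White ceramic bowl, 190 mm across the rim, 50 mm high, fixed to the bench. Origin: centre of its underside; z up; x and y parallel to the world's. Flat inner floor 6 mm above the origin, 84 mm inner radius at the floor and 90 mm at the rim; wall 5 mm.
- cup: Orange plastic cup, straight cylinder, 60 mm outer diameter, 70 mm tall, 4 mm wall and bottom (inner diameter 52 mm), about 70 g; a white line goes round it near its mouth. At the start it stands upended (mouth down, closed end up) on the inner floor in the middle of the bowl, over three blue beads. Origin: centre of the mouth; z runs from the mouth to the closed end (up at the start).
- cup_floor (a point): Centre of the inside of the cup's closed end, 66 mm along the cup's z from the mouth.
- rack: Blue-painted draining rack, 150 x 220 mm base, fixed to the bench, on the left or the right of the bowl. Origin: under its middle; -x is its front, which faces roughly away from the robot. A sloping plank carries two equal leaning pegs 110 mm apart: the one on the rack's +y side is taken by a white cup (fixed, leave it), the one on the -y side (the robot's left one) is free. Tallest point about 140 mm.
- peg: The free wooden peg of the rack: 40 mm diameter, 82 mm long, with a half-round tip. Origin: centre of its root on the plank's face, 45 mm above the bench; z runs along the peg from root to tip. It leans 30 degrees from vertical towards the rack's front (-x of the rack); its y is level. A cup pushed home has the inside of its closed end resting on the peg's tip, its mouth about 16 mm off the plank; let go, it sags a few degrees (up to about 12) and stays.
- peg_tip (a point): Centre of the free peg's tip, 82 mm along the peg's z.
- spoon: Wooden stirring spoon, 200 mm long, 50 g, standing upright in its well at the start. Origin: centre of its foot (the flat bottom end); z runs up to the handle's end. Lowest 55 mm: flat blade 30 mm wide (along its y), 12 mm thick (along its x); then a round shank 10 mm thick; top 90 mm (110 to 200 mm above the foot): dark square handle 14 x 14 mm, sides along its x and y.
- spoon_grip (a point): Middle of the spoon's handle, 165 mm above its foot.
- well: Spoon well: upright rectangular aluminium sleeve, open at the top, on an 80 x 100 mm dark plate, fixed to the bench. Inside 22 mm (its x) by 42 mm (its y), floor 8 mm and rim 70 mm above the bench. Origin: under its middle; axes parallel to the spoon's at the start.
- well_floor (a point): Centre of the well's floor.
- puck: Bystander: black rubber disc, 66 mm across, 30 mm high; origin under its middle.
- jar: Bystander: amber glass jar with a metal cap, 60 mm across, 75 mm high; origin under its middle.
- caliper: Bystander: steel caliper lying flat on the bench beyond the rack or the well, 160 mm long (along its y), 9 mm high; origin under the middle of its beam.
- blue0_c (a point): Centre of a blue polishing bead: short ceramic cylinder, 20 mm diameter, 14 mm high, 12 g, loose. Starts under the cup, about 13 mm from the bowl's middle.
- blue1_c (a point): Centre of a blue polishing bead: short ceramic cylinder, 20 mm diameter, 14 mm high, 12 g, loose. Starts under the cup, about 13 mm from the bowl's middle.
- blue2_c (a point): Centre of a blue polishing bead: short ceramic cylinder, 20 mm diameter, 14 mm high, 12 g, loose. Starts under the cup, about 13 mm from the bowl's middle.
- white0_c (a point): Centre of a pale (white or grey) polishing bead, same size as the blue ones, loose. Starts outside the cup, about 66 mm from the bowl's middle.
- white1_c (a point): Centre of a pale (white or grey) polishing bead, same size as the blue ones, loose. Starts outside the cup, about 66 mm from the bowl's middle.
- white2_c (a point): Centre of a pale (white or grey) polishing bead, same size as the blue ones, loose. Starts outside the cup, about 66 mm from the bowl's middle.
- white3_c (a point): Centre of a pale (white or grey) polishing bead, same size as the blue ones, loose. Starts outside the cup, about 66 mm from the bowl's middle.
- white4_c (a point): Centre of a pale (white or grey) polishing bead, same size as the blue ones, loose. Starts outside the cup, about 66 mm from the bowl's middle.
- white5_c (a point): Centre of a pale (white or grey) polishing bead, same size as the blue ones, loose. Starts outside the cup, about 66 mm from the bowl's middle.
Mind the look-alikes: they are no part of the job. What is meant by the spoon is not red or yellow, and is the larger of those in its own colour.

How it is judged:
By the outcome, as a careful person would: the job done as asked, in the order asked, and still so for the second after the job is handed in, with the robot touching nothing.
It also fails if it takes over 72 s, if anything falls off the work surface, if the arm or the gripper's body presses on something with over 40 N, if the wrist force passes 120 N, or if a joint passes its speed limit or range.

## Working session

There is one attempt and no reset: what is moved stays moved. The work goes in short steps, Python scripts to look and compute and a tool call to move; the robot and the scene stay as the last step left them, time stands still between calls to the robot, and variables do not carry over. Pictures are saved under pics/ and viewed, at most 10 in all, crops included, and the job is handed in when it is done.

Besides the shell and the picture viewer there is one more tool, called after ">>>" as a command line: name --argument value ..., lists and objects as JSON in quotes. servo_tool: Moves the arm, as the interface text tells. Its arguments: {"type":"object","properties":{"steps":{"type":"array"},"squeeze":{"type":"number"}},"required":["steps"]}

```bash
ls; mkdir -p pics
cat > h.py <<'E'
import numpy as np, cv2, os
from scipy.spatial.transform import Rotation as R
from workcell import bot
def grab(n,save=None):
    f=bot.grab_frame(n)
    if save: cv2.imwrite('pics/'+save,cv2.cvtColor(f['color'],cv2.COLOR_RGB2BGR))
    return f
def cam(f):
    o=np.array(f['orientation'],float)
    M=o if o.shape==(3,3) else R.from_euler('xyz',o,degrees=True).as_matrix()
    F=f['color'].shape[0]/2/np.tan(np.radians(f['fovy']/2))
    return np.array(f['position'],float),M,F
def ray(f,u,v):
    p,M,F=cam(f); d=M@np.array([(u-f['cx'])/F,(v-f['cy'])/F,1.]); return p,d/np.linalg.norm(d)
def onz(f,u,v,z):
    p,d=ray(f,u,v); return p+d*(z-p[2])/d[2]
def proj(f,X):
    p,M,F=cam(f); c=M.T@(np.array(X)-p); return F*c[0]/c[2]+f['cx'],F*c[1]/c[2]+f['cy']
def tri(rays):
    A=sum(np.eye(3)-np.outer(d,d) for p,d in rays); b=sum((np.eye(3)-np.outer(d,d))@p for p,d in rays)
    return np.linalg.solve(A,b)
E
python3 - <<'E'
from h import *
a=grab('side','side0.png');b=grab('top','top0.png')
for f in(a,b): print({k:v for k,v in f.items() if k!='color'})
print(bot.state())
E
```

```text
pics
{'fovy': 46.22118126552087, 'cx': 285.2740105195805, 'cy': 206.5263629335526, 'position': array([ 0.47288204, -1.09709667,  0.87029661]), 'orientation': array([-123.86523876,   -1.27330797,   -5.145862  ])}
{'fovy': 51.796494806265905, 'cx': 281.02417466994666, 'cy': 209.28126205659294, 'position': array([ 0.36674211, -0.00760214,  1.11845989]), 'orientation': array([-167.4604565 ,   -0.25398671,  -88.92575043])}
{'t': 0.1, 'qpos': array([-7.82927800e+01,  1.18819265e+01,  8.83979863e+01,  1.42990275e-03,
        7.98428583e+01, -8.62537960e+00]), 'joint_vel': array([-0.01323354, -0.24057436, -0.25018494,  0.04426681,  0.03057079,
        0.01832088]), 'joint_torque': array([-6.08434875e-04, -3.84095299e+01, -2.92549306e+01, -2.21132300e-04,
        4.88727252e-03,  1.34832305e-05]), 'tool_pos': array([ 0.19963343, -0.5385286 ,  0.24920512]), 'tool_rot': array([-1.79878828e+02, -1.98034195e-02,  2.03323250e+01]), 'wrist_force': array([-0.16857097, -0.08546615, -0.05235366]), 'moment': array([ 0.02005539,  0.00151909, -0.03239018]), 'grasp_force': 0.0, 'width': 0.9980936411787399}
```

View pics/side0.png

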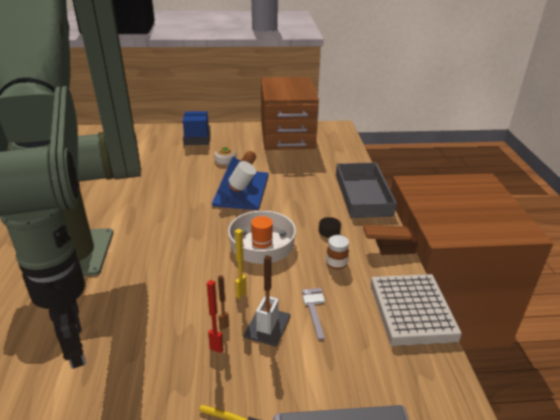

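View pics/top0.png

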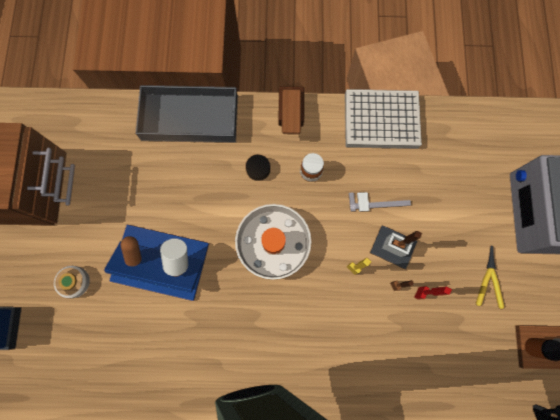

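The side view shows the cup at (262,232), peg at (249,160), and the well with its spoon at (267,310). In the top view they are the cup (274,241), bowl (274,242), free peg (131,250), rack corners (127,226), (208,242), (192,297), (106,267), and well (397,247). The spoon handle's end is at (415,237). The smaller dark spoon and the red and yellow ones are decoys.

```bash
cat > m.py <<'E'
from h import *
a=grab('side');b=grab('top')
def mask(f,lo,hi,box):
    h=cv2.cvtColor(f['color'],cv2.COLOR_RGB2HSV); m=cv2.inRange(h,np.array(lo),np.array(hi)); k=np.zeros_like(m)
    x0,y0,x1,y1=box;k[y0:y1,x0:x1]=255; return m&k
def big(m):
    c=max(cv2.findContours(m,0,1)[0],key=cv2.contourArea); return c
c=big(mask(b,(3,180,150),(16,255,255),(240,210,310,275))); (u,v),r=cv2.minEnclosingCircle(c)
print('cup',u,v,r,onz(b,u,v,.076), onz(b,u+r,v,.076)-onz(b,u,v,.076))
h=cv2.cvtColor(b['color'],cv2.COLOR_RGB2HSV)
c=big(mask(b,(0,0,110),(179,70,255),(225,195,322,290)));hu=cv2.convexHull(c);e=cv2.fitEllipse(hu)
print('bowl',e,onz(b,*e[0],.05))
c=big(mask(b,(105,120,50),(125,255,255),(90,215,220,305)));q=cv2.minAreaRect(c);bx=cv2.boxPoints(q);ap=cv2.approxPolyDP(cv2.convexHull(c),6,True)[:,0]
print('rack',[onz(b,*p,.012)[:2].round(4) for p in bx],ap.tolist(),[onz(b,*p,.012)[:2].round(4) for p in ap])
c1=big(mask(b,(0,90,40),(14,255,150),(115,225,150,275)));m1=cv2.fitEllipse(c1);print('peg top',cv2.contourArea(c1),m1,cv2.boundingRect(c1))
c2=big(mask(a,(0,90,40),(14,255,150),(235,145,265,175)));m2=cv2.fitEllipse(c2);print('peg side',cv2.contourArea(c2),m2,cv2.boundingRect(c2))
print('peg',tri([ray(b,*m1[0]),ray(a,*m2[0])]))
# spoon end (dark)
c3=big(mask(b,(0,40,0),(20,255,110),(392,228,425,262)));print('spoon top',cv2.contourArea(c3),cv2.boundingRect(c3),cv2.minAreaRect(c3))
c4=big(mask(a,(0,40,0),(20,255,110),(255,245,280,300)));print('spoon side',cv2.contourArea(c4),cv2.boundingRect(c4),cv2.minAreaRect(c4))
def crop(f,x0,y0,x1,y1,s): return cv2.resize(f['color'][y0:y1,x0:x1],(s*(x1-x0),s*(y1-y0)),interpolation=2)
A=crop(b,95,215,225,305,3);B=crop(b,360,220,440,310,3);C=crop(a,200,140,290,230,3);D=crop(a,230,245,310,335,3)
A=cv2.copyMakeBorder(A,0,0,0,0,0)
can=np.zeros((545,640,3),np.uint8);can[:270,:390]=A;can[:270,395:635]=B;can[275:545,:270]=C;can[275:545,395:635]=D
cv2.imwrite('pics/crops.png',can[:,:,::-1])
E
python3 m.py
```

```text
cup 272.9932556152344 239.9729766845703 11.681718826293945 [0.52185895 0.01020814 0.076     ] [ 0.00055112 -0.02838962  0.        ]
bowl ((272.84185791015625, 241.2965545654297), (75.3038330078125, 76.47676086425781), 81.4787368774414) [0.52239807 0.01095346 0.05      ]
rack [array([0.4241, 0.4395]), array([0.571 , 0.4213]), array([0.5201, 0.1792]), array([0.376 , 0.2041])] [[127, 226], [207, 244], [193, 299], [110, 280], [105, 268]] [array([0.5606, 0.3908]), array([0.5176, 0.1808]), array([0.3785, 0.2081]), array([0.4215, 0.4203]), array([0.4513, 0.4362])]
peg top 399.0 ((130.37301635742188, 250.97584533691406), (16.952482223510742, 30.831501007080078), 164.3571319580078) (121, 237, 20, 29)
peg side 105.5 ((248.93301391601562, 157.12770080566406), (10.517378807067871, 14.689228057861328), 79.8457260131836) (240, 152, 17, 12)
peg [0.49289143 0.34742112 0.09618059]
spoon top 167.5 (392, 231, 32, 31) ((410.1329650878906, 241.8466796875), (26.293642044067383, 27.949617385864258), 46.63658142089844)
spoon side 265.0 (263, 255, 10, 45) ((267.5, 277.0), (44.0, 9.0), 90.0)
```

View pics/crops.png

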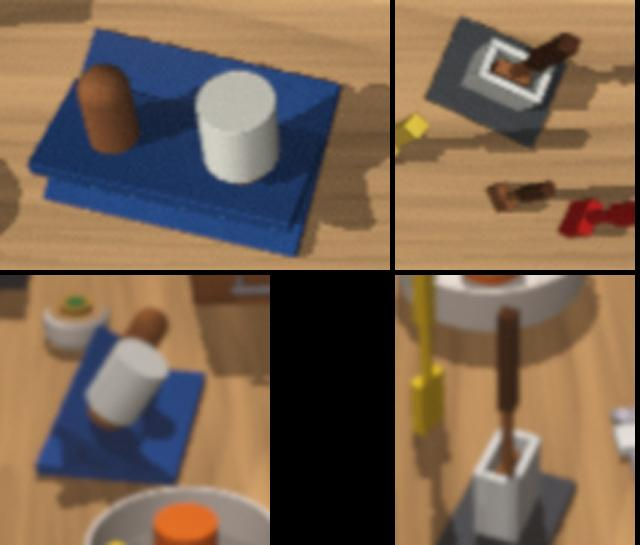

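The crops show the free peg's dome centred at about top (130,245.5) and side (250,157.3). The spoon's end is at about top (417.7,235) and side (267.7,257.3), with the white cup right beside the peg.

```bash
cat >> m.py <<'E'
print('=====')
print('dome z',onz(b,130,245.5,.0987),tri([ray(b,130,245.5),ray(a,250,157.3)]))
print('spoon end',onz(b,417.7,235,.208),onz(a,267.7,257.3,.208),tri([ray(b,417.7,235),ray(a,267.7,257.3)]))
m=mask(b,(0,0,20),(179,90,85),(365,222,425,272));c=big(m);q=cv2.boxPoints(cv2.minAreaRect(cv2.convexHull(c)))
print('plate',cv2.contourArea(c),q.tolist(),[onz(b,*p,.006)[:2].round(4) for p in q])
m=mask(b,(0,0,100),(179,60,255),(380,228,415,260));c=big(m);print('sleeve',cv2.minAreaRect(c),cv2.contourArea(c))
P=[onz(b,(x-395)/3+360,y/3+220,.006)[:2] for x,y in((460,17),(428,97),(533,147),(566,68))];print('plate hand',np.round(P,4),np.mean(P,0))
P=[onz(b,(x-395)/3+360,y/3+220,.07)[:2] for x,y in((491,41),(479,72),(544,104),(553,70))];print('rim hand',np.round(P,4),np.mean(P,0))
print('jar',onz(b,313,163,.075),'puck',onz(b,258,167,.03))
E
python3 m.py | sed 1,/=====/d
```

```text
dome z [0.49871729 0.3479751  0.0987    ] [0.50119684 0.34944853 0.09510834]
spoon end [ 0.51889018 -0.30014858  0.208     ] [ 0.52226671 -0.30296071  0.208     ] [ 0.52084383 -0.30080485  0.2058921 ]
plate 545.0 [[369.0, 251.00003051757812], [382.4000244140625, 224.2000274658203], [418.4000244140625, 242.20001220703125], [405.0, 269.0]] [array([ 0.5084, -0.2371]), array([ 0.5795, -0.274 ]), array([ 0.5338, -0.3659]), array([ 0.4639, -0.3281])]
sleeve ((397.50006103515625, 244.50003051757812), (26.385601043701172, 19.230182647705078), 26.56505012512207) 294.5
plate hand [[ 0.5755 -0.2719]
 [ 0.505  -0.2421]
 [ 0.464  -0.3307]
 [ 0.5325 -0.3622]] [ 0.51924864 -0.30174306]
rim hand [[ 0.544  -0.2815]
 [ 0.5183 -0.2707]
 [ 0.4932 -0.3225]
 [ 0.5211 -0.3311]] [ 0.5191538  -0.30147445]
jar [ 0.72053183 -0.08659362  0.075     ] puck [0.72179315 0.05490445 0.03      ]
```

>>> servo_tool --steps '[[[1,0,0,-0.02,6.78],[1,0,0,-0.02,6.78],[1,0,0,-0.02,6.78],[1,0.02,-0.034,0,0],[1,0.02,-0.034,0,0],[1,0.02,-0.034,0,0],[1,0.02,-0.034,0,0],[1,0.02,-0.034,0,0],[1,0.02,-0.034,0,0],[1,0.02,-0.034,0,0],[1,0.02,-0.034,0,0],[1,0.02,-0.034,0,0],[1,0.02,-0.034,0,0],[1,0.02,-0.034,0,0],[1,0.02,-0.034,0,0],[1,0.02,-0.034,0,0],[1,0,0,0,0],[1,0,0,0,0]]]' --squeeze 25

```text
t: 1.8
tool_pos: [0.4603, -0.0954, 0.3102]
tool_rot: [180.0, 0.0, 0.3]
wrist_force: [-0.5, -0.8, 0.4]
width: 1.003
grasp_force: 0.0
```

>>> servo_tool --steps '[[[1,0.0155,-0.0265,0,0.1],[1,0.0155,-0.0265,0,0.1],[1,0.0155,-0.0265,0,0.1],[1,0.0155,-0.0265,0,0],[1,0,0,0.032,0],[1,0,0,0.032,0],[1,0,0,0.032,0],[1,0,0,0.032,0],[1,0,0,0.032,0],[1,0,0,0.032,0],[1,0,0,0.032,0],[1,0,0,0.015,0],[1,0,0,0.015,0],[1,0,0,0,0],[0.5,0,0,0,0],[0.5,0,0,0,0],[0.5,0,0,0,0],[0.5,0,0,0,0],[0.5,0,0,0,0],[0.5,0,0,0,0]]]'

```text
t: 3.47
tool_pos: [0.5235, 0.008, 0.0578]
tool_rot: [179.9, -0.2, -0.3]
wrist_force: [0.6, -2.4, 6.5]
width: 0.7
grasp_force: 27.6
```

>>> servo_tool --steps '[[[0.5,0,0,-0.01,0],[0.5,0,0,-0.02,0],[0.5,0,0,-0.03,0],[0.5,0,0,-0.035,0],[0.5,0,0,-0.035,0],[0.5,0,0,-0.035,0],[0.5,0,0,-0.035,0],[0.5,-0.0026,-0.034,0,0],[0.5,-0.0026,-0.034,0,0],[0.5,-0.0026,-0.034,0,0],[0.5,-0.0026,-0.034,0,0],[0.5,-0.0026,-0.034,0,0],[0.5,-0.0026,-0.034,0,0],[0.5,-0.0026,-0.034,0,0],[0.5,-0.0026,-0.034,0,0],[0.5,-0.0026,-0.034,0,0],[0.5,-0.0026,-0.034,0,5.7],[0.5,0,0,0,5.7]]]'

```text
t: 4.97
tool_pos: [0.4958, 0.3546, 0.2562]
tool_rot: [-179.8, 0.1, -11.6]
wrist_force: [-0.1, -0.7, -0.9]
width: 0.699
grasp_force: 27.6
```

Run:
```python
from h import *
s=bot.state();print(s['t'],s['tool_pos'],s['tool_rot'],s['wrist_force'],s['width'])
b=grab('top','top1.png');a=grab('side','side1.png');w=grab('wrist')
def crop(f,x0,y0,x1,y1,s): return cv2.resize(f['color'][y0:y1,x0:x1],(s*(x1-x0),s*(y1-y0)),interpolation=2)
can=np.zeros((600,800,3),np.uint8);can[:300,:300]=crop(b,225,195,325,295,3);can[:300,310:710]=crop(a,200,100,300,175,4);can[300:,:400]=cv2.resize(w['color'],(400,300))
can[305:575,410:770]=crop(b,95,215,215,305,3)
cv2.imwrite('pics/v1.png',can[:,:,::-1])
```

```text
4.9667 [0.4957613  0.35455817 0.25621055] [-1.79811499e+02  1.23697994e-01 -1.16341564e+01] [-0.06614897 -0.65352902 -0.88494639] 0.6992485627351058
```

View pics/v1.png

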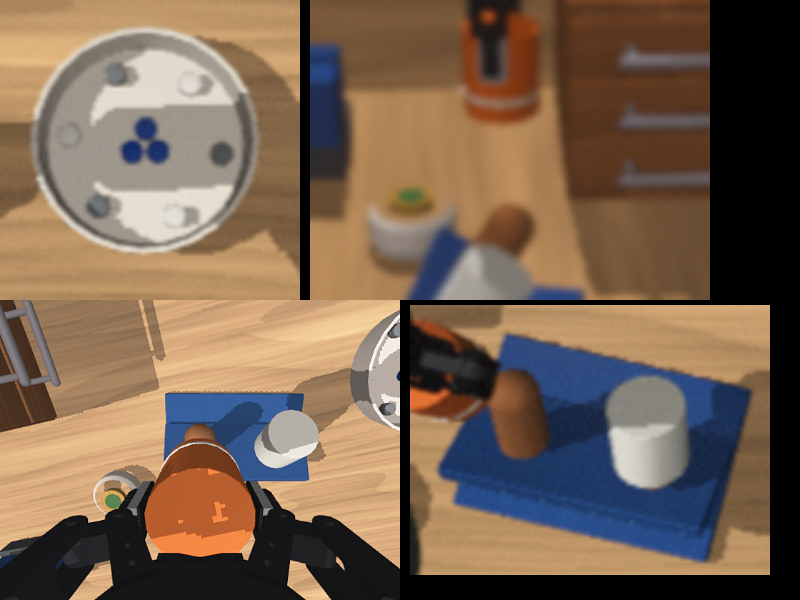

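The picture shows three blue beads near bowl-crop (145,140) with the pale ring intact. The wrist view has the cup held, the peg dome behind it at about (199,430), and the rack edge level, so the yaw is right.

Run:
```python
from h import *
w=grab('wrist');b=grab('top')
np.set_printoptions(precision=4,suppress=True)
c=w['color'];h=cv2.cvtColor(c,cv2.COLOR_RGB2HSV)
for v in range(170,204,3):
    x=np.where((h[v,240:320,0]<20)|(h[v,240:320,0]>170))[0]+240
    print(v,x.min() if len(x) else None,x.max() if len(x) else None)
p,M,F=cam(w);print(p,F,w['cx'],w['cy'])
for D in ([.5,.3485,.0975],[.4985,.353,.0975]): print(proj(w,D),F*.02/((M.T@(np.array(D)-p))[2]))
# beads reference
hb=cv2.cvtColor(b['color'],cv2.COLOR_RGB2HSV);m=cv2.inRange(hb,np.array((105,110,40)),np.array((128,255,255)));k=np.zeros_like(m);k[225:260,255:290]=m[225:260,255:290]
n,l,s,ce=cv2.connectedComponentsWithStats(k)
for i in range(1,n): print(s[i,4],ce[i],onz(b,*ce[i],.02))
cs=cv2.findContours(k,0,1)[0]
```

```text
170 None None
173 None None
176 268 288
179 264 292
182 261 295
185 259 297
188 258 298
191 257 299
194 257 299
197 257 300
200 253 306
203 249 310
[0.566  0.3351 0.3794] 316.04742825030496 279.6614640448092 210.2267805414678
(np.float64(279.4819674735439), np.float64(196.01111995479823)) 21.827165755855855
(np.float64(275.0064115323485), np.float64(198.5217310328546)) 21.7783076688617
31 [273.4194 237.5484] [0.5365 0.0102 0.02  ]
37 [268.5405 245.0811] [0.5168 0.0222 0.02  ]
35 [277.1714 245.    ] [0.5174 0.0002 0.02  ]
```

>>> servo_tool --steps '[[[0.5,0.002,0.0043,0.01,0],[0.5,0,0,0.025,0],[0.5,0,0,0.025,0],[0.5,0,0,0.02,0],[0.5,0,0,0.015,0],[0.5,0,0,0.01,0],[0.5,0,0,0.005,0],[0.5,0,0,0,0]]]'

```text
t: 5.88
tool_pos: [0.4986, 0.3447, 0.1456]
tool_rot: [-179.9, 0.1, -11.8]
wrist_force: [-0.6, 6.3, -3.9]
width: 0.701
grasp_force: 27.8
```

Run:
```python
from h import *
s=bot.state();print(s['tool_pos'],s['tool_rot'],s['wrist_force'],s['width'])
```

```text
[0.49857319 0.34468657 0.14564017] [-1.79873655e+02  1.21679815e-01 -1.17594019e+01] [-0.57994858  6.31735172 -3.90837524] 0.7009891888249072
```

>>> servo_tool --steps '[[[0.5,-0.001,-0.0025,0,0],[0.5,-0.001,-0.0022,0,0],[0.5,0,0,0,0],[0.5,0,0,0,0],[0.5,0,0,0,0]]]'

```text
t: 6.3
tool_pos: [0.4982, 0.3487, 0.1464]
tool_rot: [180.0, -0.0, -11.7]
wrist_force: [-0.0, -0.1, -0.1]
width: 0.702
grasp_force: 28.1
```

>>> servo_tool --steps '[[[0.5,0,0,0.004,0],[0.5,0,0,0.004,0],[0.5,0,0,0.004,0],[0.5,0.001,0,0.004,0],[0.5,0.001,0,0.004,0],[0.5,0,0,0,0]]]'

```text
t: 6.8
tool_pos: [0.4996, 0.3489, 0.1252]
tool_rot: [-180.0, 0.1, -11.7]
wrist_force: [-0.6, 2.5, -0.5]
width: 0.701
grasp_force: 27.1
```

>>> servo_tool --steps '[[[0.5,0.001,-0.0005,0.004,0],[0.5,0.001,-0.0005,0.004,0],[0.5,0.001,0,0.004,0],[0.5,0.001,0,0.003,0],[0.5,0,0,0.002,0],[0.5,0,0,0,0]]]'

```text
t: 7.3
tool_pos: [0.5038, 0.3487, 0.1084]
tool_rot: [180.0, 0.1, -11.7]
wrist_force: [-1.9, 0.3, -0.7]
width: 0.698
grasp_force: 26.8
```

Run:
```python
from h import *
s=bot.state();print(s['t'],s['tool_pos'],s['tool_rot'],s['wrist_force'],s['width'])
b=grab('top');a=grab('side');w=grab('wrist')
def crop(f,x0,y0,x1,y1,s): return cv2.resize(f['color'][y0:y1,x0:x1],(s*(x1-x0),s*(y1-y0)),interpolation=2)
can=np.zeros((600,800,3),np.uint8);can[:300,:400]=crop(a,200,120,300,195,4);can[300:,:400]=cv2.resize(w['color'],(400,300))
can[305:575,410:770]=crop(b,95,215,215,305,3)
cv2.imwrite('pics/v2.png',can[:,:,::-1])
```

```text
7.3 [0.50383663 0.34870004 0.10836159] [ 1.79973696e+02  5.75560463e-02 -1.17311611e+01] [-1.93179335  0.33598621 -0.71717963] 0.6975528219037214
```

View pics/v2.png

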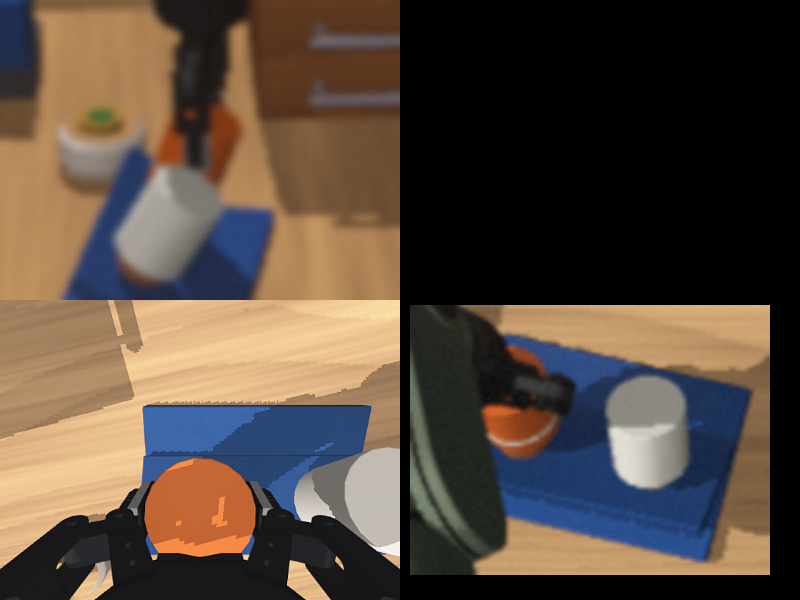

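The cup has pivoted in the pads and leans parallel to the white one, with its white line around top-crop (525,445), and it is nearly home. I'll push on until I feel the peg's tip.

>>> servo_tool --steps '[[[0.5,-0.001,0,0.002,0],[0.5,-0.001,0,0.002,0],[0.5,-0.001,0,0.002,0],[0.5,0,0,0,0],[0.5,0,0,0,0]]]'

```text
t: 7.87
tool_pos: [0.5018, 0.3495, 0.1043]
tool_rot: [-180.0, -0.1, -11.7]
wrist_force: [-2.2, -0.9, 6.3]
width: 0.691
grasp_force: 27.5
```

>>> servo_tool --steps '[[[0.5,-0.001,0,0.002,0],[0.5,-0.001,0,0.002,0],[0.5,0,0,0,0],[0.5,0,0,0,0]]]'

```text
t: 8.2
tool_pos: [0.5019, 0.3496, 0.1039]
tool_rot: [-180.0, -0.3, -11.7]
wrist_force: [-3.7, -5.7, 18.4]
width: 0.696
grasp_force: 27.7
```

>>> servo_tool --steps '[[[0.5,0.001,0,-0.003,0],[1,0,0,0,0],[1,0,0,0,0],[1,0,0,0,0],[1,0,0,0,0],[1,0,0,-0.01,0],[1,0,0,-0.02,0],[1,0,0,-0.03,0],[1,0,0,-0.035,0],[1,0,0,-0.035,0],[1,0,0,-0.035,0],[1,0,0,0,0]]]'

```text
t: 9.2
tool_pos: [0.5043, 0.3519, 0.2777]
tool_rot: [-179.4, -0.8, -11.7]
wrist_force: [0.6, 0.4, 1.6]
width: 1.002
grasp_force: 0.0
```

Run:
```python
from h import *
s=bot.state();print(s['t'],s['tool_pos'],s['tool_rot'],s['wrist_force'],s['width'])
b=grab('top');a=grab('side');w=grab('wrist')
def crop(f,x0,y0,x1,y1,s): return cv2.resize(f['color'][y0:y1,x0:x1],(s*(x1-x0),s*(y1-y0)),interpolation=2)
can=np.zeros((600,800,3),np.uint8);can[:300,:400]=crop(a,200,120,300,195,4);can[300:,:400]=cv2.resize(w['color'],(400,300))
can[305:575,410:770]=crop(b,95,215,215,305,3)
cv2.imwrite('pics/v3.png',can[:,:,::-1])
```

```text
9.2 [0.5042604  0.35188389 0.27773444] [-179.38768394   -0.77622039  -11.69872685] [0.59707469 0.40900354 1.59634481] 1.0024930658939548
```

View pics/v3.png

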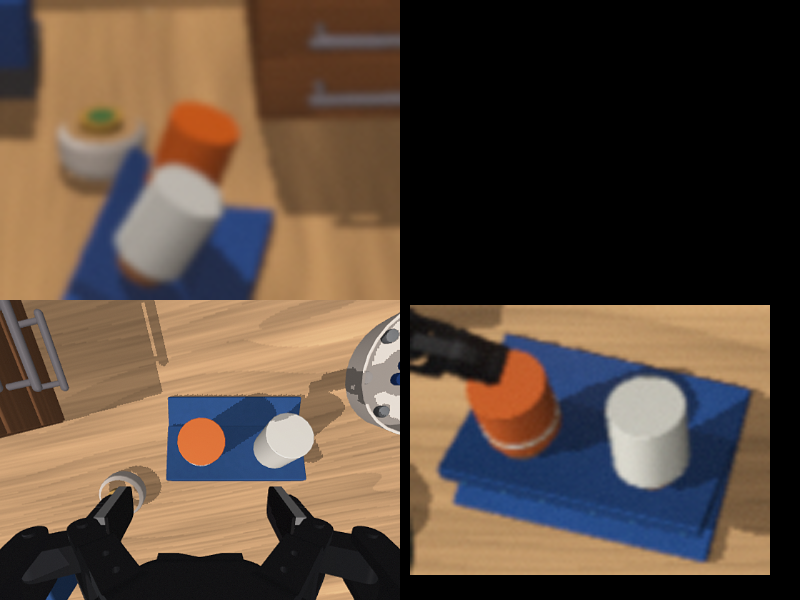

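>>> servo_tool --steps '[[[1,0.0087,0.0375,-0.02,0],[1,0.0087,0.0375,0,0],[1,0.0087,0.0375,0,0],[1,0.0087,0.0375,0,0],[1,0.0087,0.0375,0,0],[1,0.0087,0.0375,0,0],[1,0.0087,0.0375,0,0],[1,0.0087,0.0375,0,0],[1,0.0087,0.0375,0,0],[1,0.0087,0.0375,0,0],[1,0.0087,0.0375,0,0],[1,0.0087,0.0375,0,0],[1,0.0087,0.0375,0,0],[1,0.0087,0.0375,0,0],[1,0.0087,0.0375,0,0],[1,0.0087,0.0375,0,0],[1,0.0087,0.0375,0,6.9],[1,0,0,0,6.9],[1,0,0,0,0],[1,0,0,0,0]]]' --squeeze 90

```text
t: 11.02
tool_pos: [0.5146, -0.3024, 0.2839]
tool_rot: [-179.9, 0.3, -25.4]
wrist_force: [-0.0, -0.0, -0.2]
width: 1.001
grasp_force: 0.0
```

Run:
```python
from h import *
s=bot.state();print(s['t'],s['tool_pos'],s['tool_rot'],s['wrist_force'],s['width'])
b=grab('top','top2.png');a=grab('side','side2.png');w=grab('wrist','w2.png')
print('cup top', tri([ray(a,250.75,150.5),ray(b,127.3,240.3)]))
from m import big
for f in (a,b):
    h=cv2.cvtColor(f['color'],cv2.COLOR_RGB2HSV);m=cv2.inRange(h,np.array((5,200,185)),np.array((16,255,255)));x0,y0,x1,y1=(235,140,270,175) if f is a else (110,220,150,270)
    k=np.zeros_like(m);k[y0:y1,x0:x1]=m[y0:y1,x0:x1];c=big(k);print(cv2.contourArea(c),cv2.fitEllipse(c))
print('handle top proj',proj(w,[.520,-.3015,.208]),proj(w,[.520,-.3015,.07]))
```

```text
11.0167 [ 0.51456979 -0.30244483  0.28394804] [-179.90674142    0.27672044  -25.38157102] [-0.00534908 -0.00462787 -0.19492313] 1.001402616081869
cup top [0.50684999 0.34717262 0.12193111]Traceback (most recent call last):
  File "<stdin>", line 5, in <module>
  File "m.py", line 8, in <module>
    c=big(mask(b,(3,180,150),(16,255,255),(240,210,310,275))); (u,v),r=cv2.minEnclosingCircle(c)
  File "m.py", line 7, in big
    c=max(cv2.findContours(m,0,1)[0],key=cv2.contourArea); return c
ValueError: max() iterable argument is empty
```

View pics/w2.png

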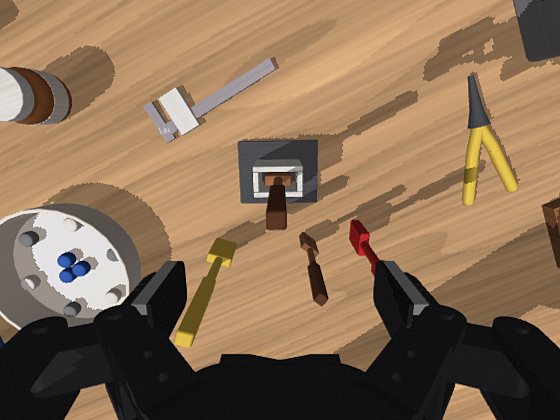

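The wrist view shows the spoon's handle end centred at about (277,218), the sleeve mouth at about (277,180), and the plate square to the image, so the yaw is right.

Run:
```python
from h import *
w=grab('wrist')
print(onz(w,276.5,218,.208),onz(w,277.5,181,.07),proj(w,[.520,-.3015,.208]),proj(w,[.520,-.3015,.07]))
h=w['color'].astype(int).sum(2)
for v in range(196,236,4): print(v,h[v,258:296:2].tolist())
print(bot.state()['tool_pos'])
```

```text
[ 0.52310932 -0.30264685  0.208     ] [ 0.52234448 -0.3020105   0.07      ] (np.float64(276.95323897841774), np.float64(222.68761590417796)) (np.float64(278.0012611357535), np.float64(183.1121179059275))
196 [649, 667, 675, 682, 688, 442, 53, 72, 71, 67, 68, 76, 65, 20, 702, 653, 653, 661, 640]
200 [232, 241, 235, 239, 242, 112, 74, 71, 70, 63, 74, 73, 77, 64, 245, 235, 240, 240, 242]
204 [445, 443, 436, 432, 421, 83, 75, 71, 72, 68, 70, 64, 73, 66, 329, 263, 272, 285, 289]
208 [458, 451, 440, 442, 398, 61, 78, 63, 71, 64, 81, 68, 69, 72, 217, 284, 275, 273, 281]
212 [429, 419, 421, 427, 208, 127, 134, 127, 137, 135, 127, 135, 139, 131, 149, 288, 297, 307, 304]
216 [424, 400, 386, 397, 191, 177, 183, 177, 173, 174, 180, 183, 186, 163, 101, 455, 435, 435, 432]
220 [414, 433, 413, 268, 155, 178, 184, 178, 178, 186, 187, 182, 178, 157, 136, 443, 427, 423, 426]
224 [279, 284, 293, 303, 186, 170, 179, 183, 192, 190, 183, 182, 181, 162, 138, 453, 427, 405, 421]
228 [305, 307, 306, 295, 300, 154, 179, 181, 181, 178, 168, 174, 171, 144, 180, 444, 431, 416, 413]
232 [293, 300, 300, 287, 418, 416, 418, 425, 407, 420, 429, 437, 428, 419, 423, 433, 453, 459, 452]
[ 0.51579298 -0.30190436  0.28654696]
```

>>> servo_tool --steps '[[[1,0.002,-0.001,0.01,0],[1,0.002,-0.0005,0.025,0],[1,0,0,0.025,0],[1,0,0,0.025,0],[1,0,0,0.015,0],[1,0,0,0.01,0],[1,0,0,0.003,0],[1,0,0,0,0],[0,0,0,0,0],[0,0,0,0,0],[0,0,0,0,0],[0,0,0,0,0],[0,0,0,0,0],[0,0,0,0,0],[0,0,0,0,0],[0,0,0,0,0],[0,0,0,0,0],[0,0,0,0,0]]]'

```text
t: 12.82
tool_pos: [0.5203, -0.3035, 0.1741]
tool_rot: [-180.0, -0.1, -25.5]
wrist_force: [0.6, 0.9, 3.2]
width: 0.15
grasp_force: 87.9
```

>>> servo_tool --steps '[[[0,0,0,-0.015,0],[0,0,0,-0.025,0],[0,0,0,-0.025,0],[0,0,0,-0.025,0],[0,0,0,-0.02,0],[0,0,0,0,-6.4],[0,0,0,0,-6.4],[0,0,0,0,-6.4],[0,0,0,0,-6.3],[0,0.0042,-0.0314,0,0],[0,0.0042,-0.0314,0,0],[0,0.0042,-0.0314,0,0],[0,0.0042,-0.0314,0,0],[0,0.0042,-0.0314,0,0],[0,0.0042,-0.0314,0,0],[0,0.0042,-0.0314,0,0],[0,0.0042,-0.0314,0,0],[0,0.0042,-0.0314,0,0],[0,0.0042,-0.0314,0,0]]]'

```text
t: 14.4
tool_pos: [0.5614, 0.0119, 0.2827]
tool_rot: [180.0, 0.1, -0.0]
wrist_force: [1.1, -0.4, -0.6]
width: 0.147
grasp_force: 87.8
```

>>> servo_tool --steps '[[[0,0,0,0,0],[0,0,0,0,0],[0,0,0,0,0]]]'

```text
t: 14.65
tool_pos: [0.5616, 0.0103, 0.2828]
tool_rot: [180.0, 0.1, 0.0]
wrist_force: [-1.0, -0.2, -0.2]
width: 0.152
grasp_force: 88.0
```

Run:
```python
from h import *
s=bot.state();print(s['t'],s['tool_pos'],s['tool_rot'],s['wrist_force'],s['width'])
w=grab('wrist','w3.png')
P=s['tool_pos']
print('foot proj',proj(w,[P[0],P[1],P[2]-.166]),'bowl centre',proj(w,[.522,.0105,.006]))
```

```text
14.65 [0.56155116 0.01028643 0.28280846] [1.79951314e+02 7.74883178e-02 1.62855286e-02] [-1.00789517 -0.24190336 -0.22979627] 0.1522229869973692
foot proj (np.float64(279.4801828992694), np.float64(197.1936623351781)) bowl centre (np.float64(279.35143308666704), np.float64(206.53409735426993))
```

View pics/w3.png

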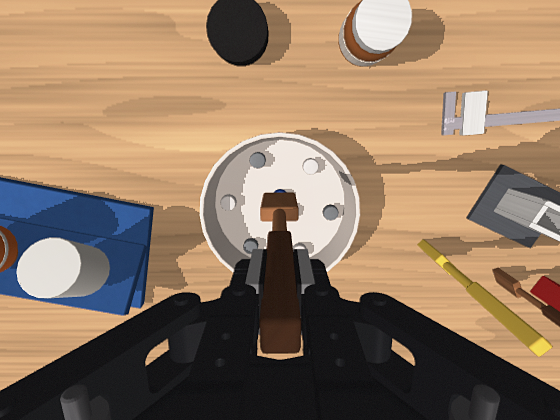

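The spoon hangs straight, with its blade at (280,205) above the clear ring between blue and pale beads.

Run:
```python
import numpy as np
k=np.arange(61);th=np.radians(18*k);r=np.where(k<=20,.040-.016*k/20,.024)
P=np.c_[r*np.cos(th),-r*np.sin(th)]
P=P.round(4);d=np.diff(P,axis=0).round(4)
for n in (0,20): print([[0,*map(float,x),0,0] for x in d[n:n+20]])
```

```text
[[0, -0.0027, -0.0121, 0, 0], [0, -0.0062, -0.0105, 0, 0], [0, -0.009, -0.0078, 0, 0], [0, -0.0107, -0.0046, 0, 0], [0, -0.0114, -0.001, 0, 0], [0, -0.0109, 0.0025, 0, 0], [0, -0.0093, 0.0057, 0, 0], [0, -0.007, 0.0081, 0, 0], [0, -0.004, 0.0096, 0, 0], [0, -0.0008, 0.0101, 0, 0], [0, 0.0023, 0.0096, 0, 0], [0, 0.0051, 0.0083, 0, 0], [0, 0.0072, 0.006, 0, 0], [0, 0.0085, 0.0035, 0, 0], [0, 0.0089, 0.0006, 0, 0], [0, 0.0084, -0.0021, 0, 0], [0, 0.0071, -0.0045, 0, 0], [0, 0.0052, -0.0064, 0, 0], [0, 0.0029, -0.0073, 0, 0], [0, 0.0004, -0.0077, 0, 0]]
[[0, -0.0012, -0.0074, 0, 0], [0, -0.0034, -0.0067, 0, 0], [0, -0.0053, -0.0053, 0, 0], [0, -0.0067, -0.0034, 0, 0], [0, -0.0074, -0.0012, 0, 0], [0, -0.0074, 0.0012, 0, 0], [0, -0.0067, 0.0034, 0, 0], [0, -0.0053, 0.0053, 0, 0], [0, -0.0034, 0.0067, 0, 0], [0, -0.0012, 0.0074, 0, 0], [0, 0.0012, 0.0074, 0, 0], [0, 0.0034, 0.0067, 0, 0], [0, 0.0053, 0.0053, 0, 0], [0, 0.0067, 0.0034, 0, 0], [0, 0.0074, 0.0012, 0, 0], [0, 0.0074, -0.0012, 0, 0], [0, 0.0067, -0.0034, 0, 0], [0, 0.0053, -0.0053, 0, 0], [0, 0.0034, -0.0067, 0, 0], [0, 0.0012, -0.0074, 0, 0]]
```

>>> servo_tool --steps '[[[0,0,0,0.015,0],[0,0,0,0.025,0],[0,0,0,0.025,0],[0,0,0,0.02,0],[0,0,0,0.012,0],[0,0,0,0.006,0],[0,0,0,0.003,0],[0,0,0,0,0],[0,0,0,0,0]]]'

```text
t: 15.45
tool_pos: [0.5629, 0.0102, 0.1788]
tool_rot: [180.0, -0.1, -0.0]
wrist_force: [0.5, -0.1, 0.1]
width: 0.146
grasp_force: 87.9
```

>>> servo_tool --steps '[[[0,-0.0027,-0.0121,0.003,0],[0,-0.0062,-0.0105,0,0],[0,-0.009,-0.0078,0,0],[0,-0.0107,-0.0046,0,0],[0,-0.0114,-0.001,0,0],[0,-0.0109,0.0025,0,0],[0,-0.0093,0.0057,0,0],[0,-0.007,0.0081,0,0],[0,-0.004,0.0096,0,0],[0,-0.0008,0.0101,0,0],[0,0.0023,0.0096,0,0],[0,0.0051,0.0083,0,0],[0,0.0072,0.006,0,0],[0,0.0085,0.0035,0,0],[0,0.0089,0.0006,0,0],[0,0.0084,-0.0021,0,0],[0,0.0071,-0.0045,0,0],[0,0.0052,-0.0064,0,0],[0,0.0029,-0.0073,0,0],[0,0.0004,-0.0077,0,0]]]'

```text
t: 17.12
tool_pos: [0.5465, 0.0118, 0.1743]
tool_rot: [-180.0, 0.0, 0.0]
wrist_force: [0.6, -0.2, -0.5]
width: 0.149
grasp_force: 88.1
```

>>> servo_tool --steps '[[[0,-0.0012,-0.0074,0,0],[0,-0.0034,-0.0067,0,0],[0,-0.0053,-0.0053,0,0],[0,-0.0067,-0.0034,0,0],[0,-0.0074,-0.0012,0,0],[0,-0.0074,0.0012,0,0],[0,-0.0067,0.0034,0,0],[0,-0.0053,0.0053,0,0],[0,-0.0034,0.0067,0,0],[0,-0.0012,0.0074,0,0],[0,0.0012,0.0074,0,0],[0,0.0034,0.0067,0,0],[0,0.0053,0.0053,0,0],[0,0.0067,0.0034,0,0],[0,0.0074,0.0012,0,0],[0,0.0074,-0.0012,0,0],[0,0.0067,-0.0034,0,0],[0,0.0053,-0.0053,0,0],[0,0.0034,-0.0067,0,0],[0,0.0012,-0.0074,0,0]]]'

```text
t: 18.78
tool_pos: [0.5465, 0.0116, 0.1744]
tool_rot: [-180.0, -0.0, 0.0]
wrist_force: [0.3, -0.5, -0.7]
width: 0.148
grasp_force: 88.1
```

```bash
cat > beads.py <<'E'
from h import *
s=bot.state();print(s['t'],s['tool_pos'],s['tool_rot'],s['wrist_force'],s['width'])
ref=np.array([[.5365,.0102],[.5168,.0222],[.5174,.0002]])
for cn in ('wrist','top','side'):
    b=grab(cn);h=cv2.cvtColor(b['color'],cv2.COLOR_RGB2HSV);m=cv2.inRange(h,np.array((105,110,40)),np.array((128,255,255)))
    n,l,st,ce=cv2.connectedComponentsWithStats(m)
    for i in range(1,n):
        X=onz(b,*ce[i],.02)[:2]
        if st[i,4]>4 and np.hypot(*(X-[.522,.0105]))<.095: print(cn,st[i,4],X.round(4),(np.hypot(*(ref-X).T)*1000).round())
E
python3 beads.py
```

```text
18.7833 [0.54654724 0.01161242 0.17438907] [-1.79987109e+02 -4.59180490e-04  1.57802611e-02] [ 0.30155281 -0.51485315 -0.67852971] 0.14810132943697454
wrist 361 [0.5634 0.0278] [32. 47. 54.]
wrist 371 [0.5639 0.0039] [28. 51. 47.]
top 21 [0.4837 0.0149] [53. 34. 37.]
side 50 [0.562  0.0083] [26. 47. 45.]
side 22 [0.4804 0.0073] [56. 39. 38.]
```

>>> servo_tool --steps '[[[0,-0.0012,-0.0074,0,0],[0,-0.0034,-0.0067,0,0],[0,-0.0053,-0.0053,0,0],[0,-0.0067,-0.0034,0,0],[0,0,0,0,0],[0,0,0,0,0],[0,0,0,-0.01,0],[0,0,0,-0.02,0],[0,0,0,-0.03,0],[0,0,0,-0.03,0],[0,0,0,-0.02,0],[0,0,0,0,0]]]'

```text
t: 19.93
tool_pos: [0.5329, 0.0327, 0.2916]
tool_rot: [179.9, -0.7, -0.0]
wrist_force: [0.3, -0.0, -0.4]
width: 0.146
grasp_force: 88.0
```

```bash
python3 beads.py
```

```text
19.9333 [0.53290446 0.03271169 0.29162489] [ 1.79922562e+02 -7.28040511e-01 -3.97062866e-02] [ 0.26968665 -0.03359006 -0.43903856] 0.14641709318372276
wrist 180 [0.5627 0.0283] [32. 46. 53.]
wrist 181 [0.5633 0.0042] [27. 50. 46.]
wrist 63 [0.4778 0.0139] [59. 40. 42.]
top 8 [0.4813 0.0211] [56. 36. 42.]
side 47 [0.5624 0.0086] [26. 48. 46.]
side 22 [0.4804 0.0073] [56. 39. 38.]
```

>>> servo_tool --steps '[[[0,-0.001,0.0336,0,0],[0,-0.001,0.0336,0,0],[0,-0.001,0.0336,0,0],[0,-0.001,0.0336,0,0],[0,-0.001,0.0336,0,0],[0,-0.001,0.0336,0,0],[0,-0.001,0.0336,0,0],[0,-0.001,0.0336,0,0],[0,-0.001,0.0336,0,0],[0,-0.001,0.0336,0,0],[0,0,0,0,6.4],[0,0,0,0,6.4],[0,0,0,0,6.4],[0,0,0,0,6.3],[0,0,0,0,0],[0,0,0,0,0],[0,0,0,0,0],[0,0,0,0,0],[0,0,0,0,0],[0,0,0,0,0]]]'

```text
t: 21.75
tool_pos: [0.5193, -0.3025, 0.2845]
tool_rot: [-180.0, 0.0, -25.5]
wrist_force: [0.1, 0.5, -1.0]
width: 0.147
grasp_force: 88.1
```

>>> servo_tool --steps '[[[0,0,0,0,0],[0,0,0,0,0],[0,0,0,0,0]]]'

```text
t: 22.0
tool_pos: [0.5193, -0.3026, 0.2846]
tool_rot: [180.0, -0.0, -25.5]
wrist_force: [-0.1, -0.0, -0.8]
width: 0.151
grasp_force: 88.1
```

Run:
```python
from h import *
w=grab('wrist');a=grab('side')
def crop(f,x0,y0,x1,y1,s): return cv2.resize(f['color'][y0:y1,x0:x1],(s*(x1-x0),s*(y1-y0)),interpolation=2)
can=np.hstack([crop(w,205,110,345,290,3),crop(a,210,200,320,380,3)])
cv2.imwrite('pics/v4.png',can[:,:,::-1])
P=bot.state()['tool_pos'];print(P)
for z in (.166,.111): print(proj(w,[P[0],P[1],P[2]-z]),proj(a,[P[0],P[1],P[2]-z]))
```

```text
[ 0.51927323 -0.30261737  0.28457791]
(np.float64(279.8605218904435), np.float64(197.44966350842807)) (np.float64(266.2321008092777), np.float64(288.766268829382))
(np.float64(279.9163299679346), np.float64(214.18739054169086)) (np.float64(266.24923635776594), np.float64(269.73806646195317))
```

View pics/v4.png

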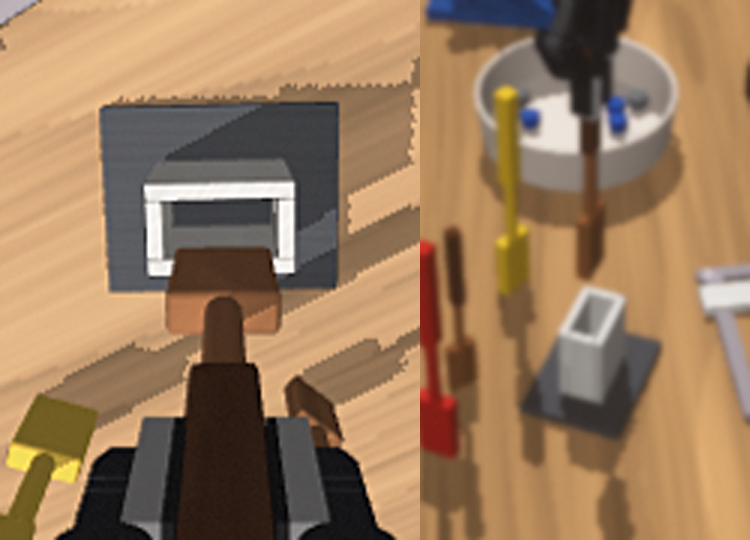

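The blade is straight and centred over the sleeve mouth (foot at u≈280, sleeve at u≈279), and the side view shows the blue beads spread apart inside the bowl. I'll lower it now.

>>> servo_tool --steps '[[[0,0.001,-0.0005,0.01,0],[0,0,0,0.02,0],[0,0,0,0.01,0],[0,0,0,0.01,0],[0,0,0,0.01,0],[0,0,0,0.01,0],[0,0,0,0.01,0],[0,0,0,0.01,0],[0,0,0,0.01,0],[0,0,0,0.005,0],[0,0,0,0.003,0],[0,0,0,0,0],[0,0,0,0,0]]]'

```text
t: 23.18
tool_pos: [0.5206, -0.3028, 0.1767]
tool_rot: [180.0, -0.0, -25.5]
wrist_force: [0.1, -0.5, -1.3]
width: 0.146
grasp_force: 88.2
```

>>> servo_tool --steps '[[[0,0,0,0.002,0],[0,0,0,0.0005,0],[0,0,0,0,0],[0,0,0,0,0]]]'

```text
t: 23.52
tool_pos: [0.5205, -0.3027, 0.1743]
tool_rot: [180.0, -0.0, -25.5]
wrist_force: [-0.7, -0.6, -0.1]
width: 0.148
grasp_force: 88.2
```

>>> servo_tool --steps '[[[0.3,0,0,0,0],[0.3,0,0,0,0],[0.6,0,0,0,0],[1,0,0,0,0],[1,0,0,0,0],[1,0,0,0,0],[1,0,0,0,0],[1,0,0,-0.01,0],[1,0,0,-0.02,0],[1,0,0,-0.03,0],[1,0,0,-0.03,0],[1,0,0,-0.03,0],[1,0,0,-0.02,0],[1,0,0,0,0],[1,0,0,0,0],[1,0,0,0,0]]]'

```text
t: 24.85
tool_pos: [0.52, -0.3023, 0.3134]
tool_rot: [-180.0, 0.1, -25.5]
wrist_force: [0.8, -0.3, 0.0]
width: 0.997
grasp_force: 0.0
```

```bash
python3 beads.py
python3 - <<'E'
from h import *
b=grab('top');a=grab('side')
can=np.zeros((600,800,3),np.uint8)
def put(y,x,f,x0,y0,x1,y1,s):
    c=cv2.resize(f['color'][y0:y1,x0:x1],None,fx=s,fy=s,interpolation=2);can[y:y+c.shape[0],x:x+c.shape[1]]=c
put(0,0,a,195,130,395,350,2.6);put(0,530,b,95,215,195,305,2.6);put(240,530,b,225,195,325,295,2.6)
cv2.imwrite('pics/end.png',can[:,:,::-1])
E
```

```text
24.85 [ 0.51997324 -0.30230017  0.31337891] [-1.79985110e+02  6.66659036e-02 -2.55139012e+01] [ 0.78186271 -0.30913703  0.00843614] 0.9965081710261018
wrist 371 [0.5629 0.0107] [26. 48. 47.]
wrist 167 [0.4824 0.0097] [54. 37. 36.]
top 30 [0.5619 0.029 ] [32. 46. 53.]
top 34 [0.5621 0.0041] [26. 49. 45.]
top 36 [0.4808 0.0152] [56. 37. 40.]
side 47 [0.5624 0.0086] [26. 48. 46.]
side 22 [0.4804 0.0073] [56. 39. 38.]
```

View pics/end.png

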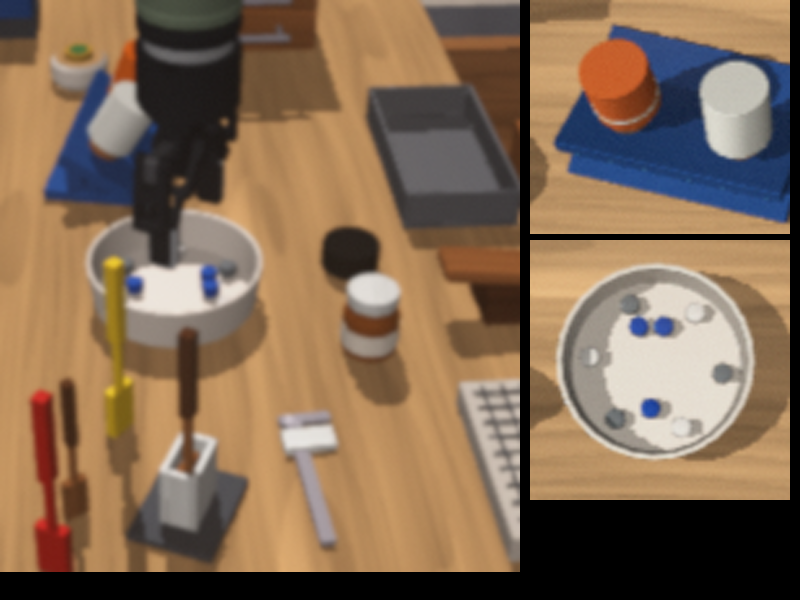

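The final picture shows the cup on the peg at (620,85), all nine beads in the bowl with the blue ones 26 mm or more from where they started, and the spoon upright in its well at (188,430). The jar, disc and caliper have not moved.

```bash
python3 -c "
from workcell import bot
print(bot.finish_job())"
```

```text
the job is handed in; nothing more can be done
None
```

The job is handed in at about 25 s: the cup is home on the free peg, all nine beads are still in the bowl with each blue one at least 26 mm from its start after just over two counter-clockwise turns, the spoon is back in its well, and the jar, black disc and caliper were left alone.

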